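Off-load tap change on a bench test transformer

ROBOT

A 6-joint arm with a two-finger parallel gripper is mounted at the origin on a cart in front of the work surface, level with it; the furniture and walls round the work are solid. World frame = base frame: x ahead of the robot, y to its left, z up, the work surface at z = 0. Lengths are in m, angles in degrees, forces in N, time in s.
With the tool pointing down it reaches from about 0.375 to 0.825 m from the base axis. Payload 5.5 kg.
Tool frame: the origin (TCP) lies at the very end of the fingers, on their centre line; the grasp point (between the pads) lies 19 mm behind it; z points along the fingers, y is the line along which they close (so a half turn about z gives the same grasp; the last joint's range is limited). The gripper opens to 85 mm and grips with 20 to 120 N. Pads are 22 mm wide; open, the fingers measure 114 mm over their backs; the gripper's body (76 mm by 85 mm) begins 54 mm behind the grasp point. The pads swing forward as they close: fully open they stand 13 mm farther back than shut.
Start: joints at [72.88, 17.962, -2.699, 69.339, 0, 90], TCP at [0.177, 0.573, 0.231] pointing down, gripper open.
Joint ranges: [-152.73, 152.73], [-39.44, 99.34], [-58.76, 71.6], [-118.89, 123.64], [-81.53, 83.1], [-180, 180]. Speed limits (degrees/s): [136.94, 136.94, 172.46, 180, 180, 180].

INTERFACE

Orientations are given as a 3x3 rotation matrix whose columns are the frame's x, y, z axes.
In Python, from workcell import ctrl gives the robot as it stands.
- The arm moves only by the tool servo_tool, never from a script. Its argument "plan" is a list of rows, each a list of 3 entries, a list of its own where there are three numbers: the opening, from -1 (shut) to 1 (fully open), then the shift along the tool's x, y, z normalised to -1 to 1, where 1 is 30 mm, then the turn about the tool's z normalised to -1 to 1, where 1 is 0.15 rad. A call has 1 to 20 rows; each row shifts and turns the commanded pose from where the row before left it, along the tool's axes as they then stand; what a row does not reach is not made up. A row lasts 1/10 s, in which the tool goes at most 50 mm and 8.59 degrees, less where a joint would pass 70% of its speed; a pose out of reach is approached as far as the arm can. A call with a number of a shift or a turn outside -1 to 1 is refused whole. A call with a gripper value outside its range is refused whole. The fingers move at their own pace and stop on an object; the grip force is fixed at half the most. Time passes only in rows, so rows that do not move let the fingers close. It gives the time, the measured TCP pose, the force, the opening and the grip force at its end, in the units of the state.
- ctrl.read_state(): the state, without advancing time (a new reading comes with each control period).
- ctrl.capture(name): name is "side" or "top"; returns a dict with "frame" (420x560x3 uint8, red, green, blue), "vfov" (degrees; the focal length in pixels is half the picture's height over the tangent of half this angle, whatever the lens; pixels are square), "cx", "cy" (the principal point, pixels), "view" (4x4, takes a point from world to camera coordinates). Camera axes: x right, y up, looking along -z (the intrinsics and any distortion apply to the point x, -y, -z); pixel columns grow to the right and rows downward; lengths in m; the calibration is good to about 2 mm. A picture is of the moment at which its call begins. There is no depth.
- ctrl.close_job(): hands the job in; it is judged then, once.
The state is a dict: "time_s": time; "joint_positions": joint angles; "joint_vel": joint speeds; "effort": joint torques, N m; "eef_pos": TCP position; "eef_rot": TCP orientation; "force": force on the tool from outside, world axes, zero at the start; "moment": the same for the moment, N m; "finger_gap": finger opening in m; "gripper_force": force on a finger pad.
Only numpy, scipy, OpenCV 4.12 (cv2) and the standard library are available. Lean on these libraries where they do the work, as an engineer would, in place of code of your own. Each camera call takes 0.05 s, during which the arm holds its last target. There are 200 camera calls.

TASK

Change the tap on the grey test transformer with a fingertip, off load: flip its breaker off (toggle pulled over toward the robot), slide the tap lever back to its left-hand end stop, then push it click by click to the third click to the right of that stop, never beyond it, and flip the breaker on again (toggle pushed over away from the robot). Only push the lever and the toggle, gently, without pinching them; the transformer stays where it stands and everything lying around it is left alone.

Things in the scene. Friction and masses are not known exactly. Their poses are not given: they have to be found in the camera images.
- supply: Test transformer: loose 3.8 kg grey steel case on feet, 140 mm deep (x), 260 mm wide (y). Origin: centre of its underside; x to its back, y to its left, z up. Top plate 72 mm high, y = -130 to +66 mm; left of it a 34 mm high bay holds the breaker. Three posts, 19 mm high, on the plate at y = -104, x = -36, -6, +24 mm. The lever's slot runs along y at x = +8 mm. It slides at about 20 N.
- lever_grip (a point): Point in the middle of the tap lever's upright black grip, 28 mm above the top plate; moves with the lever. The grip is 26 mm (transformer x) by 10 mm (transformer y; 13 mm in its uppermost 10 mm), its top 41 mm above the plate; at its foot a 30 x 16 mm collar, 7 mm high. The slot's trim is 1.6 mm thick.
- tap_lever (a joint): Tap lever's travel, m: 0 at the left end stop (grip at y = +30 mm of the transformer), growing to the right (-y), 0.080 at the right stop. Detents 16 mm apart: 0, then clicks at 0.016, 0.032, 0.048 (third), 0.064, 0.080. Leaving one takes 6 to 7 N; half-way to the next it passes a crest and springs on into it by itself. Starts at the first, second or third click.
- toggle_tip (a point): Point in the breaker's black toggle, on its middle line 2 mm below its end. Toggle: 18 mm wide (transformer y), 12 mm thick, 15 mm long out of the breaker's shoulder, which is 92 mm above the bench and 45 mm long (x). Toggle's highest point: 107 mm above the bench. The breaker, 34 mm wide (y), 72 mm long (x), is centred at x = +8, y = +100 mm of the transformer.
- main_breaker_toggle (a joint): Toggle angle, rad: 0 = on (end leans to the transformer's back, +x), 1.05 = off (leans to its front, -x, the robot's side). Its axis, parallel to the transformer's y, lies 90 mm above the bench at x = +8 mm. Over-centre spring: past 0.52 it snaps over by itself, either way; needs about 4 N at its end. Starts on.
- relay: Bystander: white relay module with black terminals, 38 x 52 x 20 mm, loose in front of the transformer; origin under its centre.
- meter: Bystander: yellow-and-black multimeter, 131 x 70 x 38 mm, loose to the right of the transformer; origin under its centre.
- pliers: Bystander: pliers with blue handles, 61 x 152 x 13 mm, loose to the left of the transformer; origin under its centre.
- driver: Bystander: screwdriver with red handle, 181 mm long, 23 mm high, loose in front of the transformer; origin under its centre.
- tin: Bystander: round tin with green lid, 64 mm in diameter, 34 mm high, loose in front of the transformer on the right; origin under its centre.
- connector: Bystander: grey connector block, 28 x 42 x 20 mm, lying loose on the transformer's top plate in the back right corner; origin under its centre.

How it is judged (in metres and radians):
On the way, in this order (a step that is already met when the one before it is completed fails the run):
1. the breaker is off, before the lever has been moved (value of joint main_breaker_toggle above 0.85 rad and distance of lever_grip from where it was at the start of the episode below 0.01 m), for 0.1 s.
2. the lever is at its left-hand end stop, the breaker off (value of joint main_breaker_toggle above 0.85 rad and value of joint tap_lever below 0.004 m), for 0.1 s.
3. the lever is at the third click, the breaker off (value of joint main_breaker_toggle above 0.85 rad and value of joint tap_lever between 0.043 and 0.053 m), for 0.2 s.
4. the breaker is on again, the lever at the third click (value of joint main_breaker_toggle below 0.2 rad and value of joint tap_lever between 0.043 and 0.053 m), for 0.2 s.
At the end, for the whole second after the job is handed in: The breaker is on (within 0.2 rad of its stop), the tap lever rests at the third click (43 to 53 mm from the left-hand stop), and the transformer stands level within 20 mm of where it was (all of step 4 and velocity of joint tap_lever between -0.005 and 0.005 m/s and distance of supply from where it was at the start of the episode below 0.02 m and angle between supply's own z axis and vertical below 0.05 rad); the robot touches nothing.
It fails at once if the lever is pushed past the third click (value of joint tap_lever above 0.057 m).
It fails at once if the breaker is on while the lever is neither where it was found nor at the third click (value of joint main_breaker_toggle below 0.4 rad and distance of lever_grip from where it was at the start of the episode above 0.012 m and not (value of joint tap_lever between 0.043 and 0.053 m)).
It fails at once if the transformer is dragged more than 25 mm, lifted or tipped (distance of supply from where it was at the start of the episode above 0.025 m or height (world z) of supply above 0.008 m or angle between supply's own z axis and vertical above 0.08 rad).
It fails at once if the lever, the toggle or the case is pinched or forced with more than 30 N (contact force between the fingers and supply above 30 N).
It fails at once if a bystander is moved more than 25 mm or lifted (distance of any of relay, meter, pliers, driver, tin from where it was at the start of the episode above 0.025 m or distance between connector and supply above 0.16 m or height (world z) of connector above 0.09 m or height (world z) of connector below 0.06 m).
It also fails if it takes over 64 s, if anything falls off the work surface, if the arm or the gripper's body presses on something with over 40 N, if the wrist force passes 120 N, or if a joint passes its speed limit or range.

## Working session

There is one attempt and no reset: what is moved stays moved. The work goes in short steps, Python scripts to look and compute and a tool call to move; the robot and the scene stay as the last step left them, time stands still between calls to the robot, and variables do not carry over. Pictures are saved under pics/ and viewed, at most 10 in all, crops included, and the job is handed in when it is done.

Besides the shell and the picture viewer there is one more tool, called after ">>>" as a command line: name --argument value ..., lists and objects as JSON in quotes. servo_tool: Moves the arm, as the interface text tells. Scaled input: -1 to 1 covers 30 mm each way for a shift and 0.15 rad each way for a turn. Its arguments: {"type":"object","properties":{"plan":{"type":"array","items":{"type":"array"}}},"required":["plan"]}

```bash
mkdir -p pics; ls; python3 - <<'E'
from workcell import ctrl
import cv2,numpy as np,pickle
d={}
for n in("top","side"):
    c=ctrl.capture(n); d[n]=c; cv2.imwrite(f"pics/{n}0.png",c["frame"][:,:,::-1])
    print(n,{k:v for k,v in c.items() if k!="frame"})
pickle.dump(d,open("c0.pkl","wb"))
s=ctrl.read_state(); print(s)
E
```

```text
pics
top {'vfov': 44.424451907633255, 'cx': 287.85424479658326, 'cy': 209.63815583400242, 'view': array([[ 0.01392754, -0.99978989,  0.01503968,  0.02646174],
       [ 0.98040725,  0.01661014,  0.19627971, -0.52382265],
       [-0.19648829,  0.01201132,  0.9804326 , -1.05271337],
       [ 0.        ,  0.        ,  0.        ,  1.        ]])}
side {'vfov': 52.60940460515113, 'cx': 277.2150111012885, 'cy': 216.8958526819452, 'view': array([[ 0.95401048, -0.2993539 , -0.01585053, -0.47664997],
       [ 0.16993884,  0.49650562,  0.85123614, -0.18709254],
       [-0.24695098, -0.81478182,  0.52454342, -0.72568877],
       [ 0.        ,  0.        ,  0.        ,  1.        ]])}
{'time_s': 0.1, 'joint_positions': array([ 7.28796564e+01,  1.80006104e+01, -2.74889861e+00,  6.93395107e+01,
        1.47067126e-03,  9.00015506e+01]), 'joint_vel': array([ 0.03388837, -0.03570093,  0.09807037, -0.10627237, -0.14391916,
       -0.08841137]), 'effort': array([-3.95957859e-04, -5.40767348e+01,  3.40540338e+01,  1.12534515e-02,
        1.06339522e-05, -9.53175970e-06]), 'eef_pos': array([0.17646602, 0.57291674, 0.23051279]), 'eef_rot': array([[-9.55680573e-01,  2.94405181e-01, -4.81904436e-04],
       [ 2.94405575e-01,  9.55679431e-01, -1.47728439e-03],
       [ 2.56259778e-05, -1.55368735e-03, -9.99998793e-01]]), 'force': array([-0.09824891,  0.14250847, -0.0151203 ]), 'moment': array([-0.03506212, -0.01596175, -0.02594152]), 'gripper_force': 0.0, 'finger_gap': 0.08523261307883072}
```

View pics/top0.png

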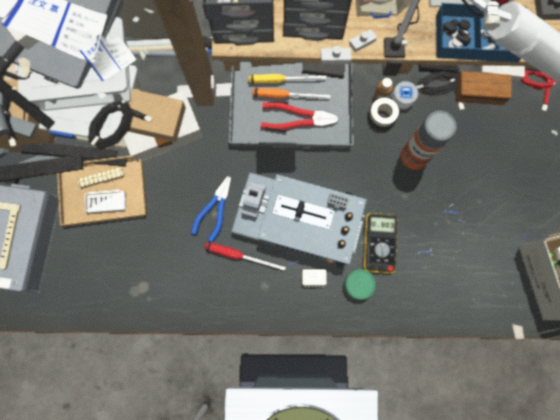

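View pics/side0.png

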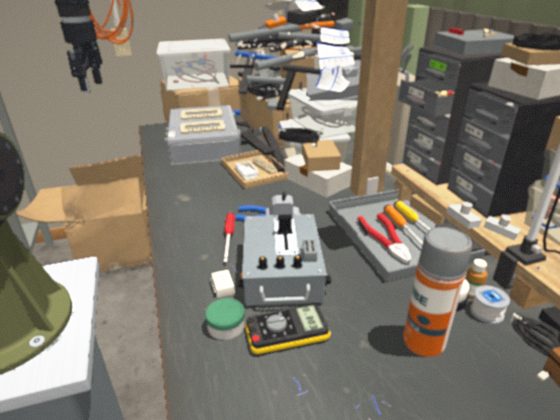

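The top view shows the transformer centred near (300,218), yawed slightly, with the breaker at (253,193), lever near (303,212), posts at (348,216), (345,230) and (342,244). The side view shows it near (283,255). I'll zoom in on both.

```bash
python3 - <<'E'
import cv2,pickle,numpy as np
d=pickle.load(open("c0.pkl","rb"))
t=d["top"]["frame"][165:275,225:375,::-1]; s=d["side"]["frame"][180:310,220:340,::-1]
cv2.imwrite("pics/tz.png",cv2.resize(t,None,fx=5,fy=5,interpolation=2))
cv2.imwrite("pics/sz.png",cv2.resize(s,None,fx=4.5,fy=4.5,interpolation=2))
E
```

```text
(no output)
```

View pics/tz.png

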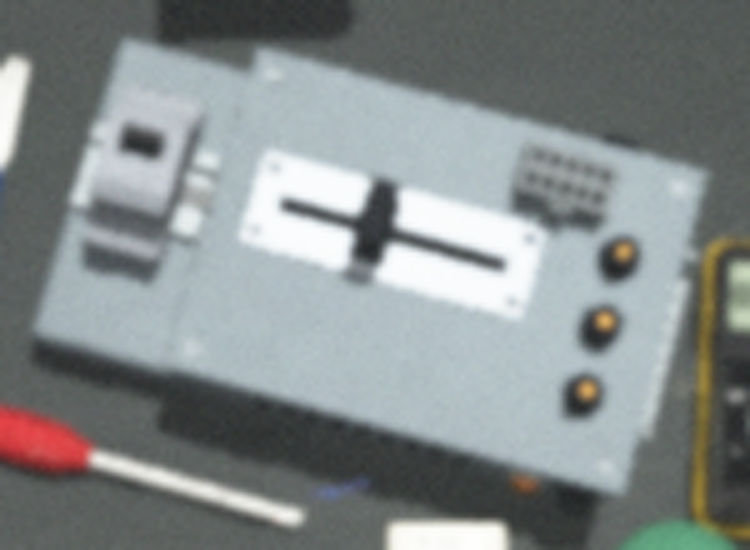

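View pics/sz.png

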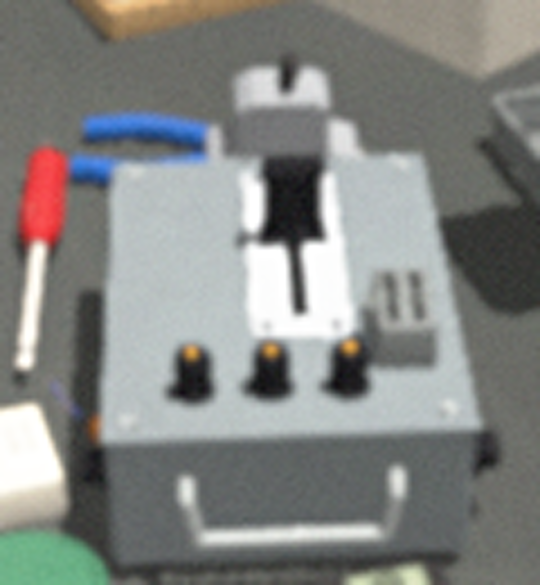

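The top zoom shows the lever grip at crop (375,220), the slot from (285,204) to (503,264) and the toggle at (145,135), leaning back. The side zoom shows the plate corners and posts. Next I'll fit the pose from these points.

```bash
cat > h.py <<'E'
import numpy as np
def proj(c,P):
    P=np.atleast_2d(P); q=P@c["view"][:3,:3].T+c["view"][:3,3]
    f=210/np.tan(np.radians(c["vfov"]/2))
    return np.c_[c["cx"]+f*q[:,0]/-q[:,2], c["cy"]-f*q[:,1]/-q[:,2]]
def W(p,P):
    c,s=np.cos(p[2]),np.sin(p[2]); P=np.atleast_2d(P)/1000.
    return np.c_[p[0]+c*P[:,0]-s*P[:,1], p[1]+s*P[:,0]+c*P[:,1], P[:,2]]
E
python3 - <<'E'
from h import *; import pickle; from scipy.optimize import least_squares as L
d=pickle.load(open("c0.pkl","rb"))
T=[((70,-130,72),(707,172)),((-70,-130,72),(626,492)),((70,66,72),(257,48)),((24,-104,91),(624,252)),((-6,-104,91),(604,321)),((-36,-104,91),(587,390)),((70,130,34),(124,40)),((-70,130,34),(36,333))]
S=[((-70,-130,72),(103,441)),((70,-130,72),(482,429)),((70,66,72),(420,155)),((-70,66,72),(115,167)),((-36,-104,91),(191,352)),((-6,-104,91),(270,350)),((24,-104,91),(350,347))]
def res(p,o=0):
    r=[]
    for n,X,k,of in(("top",T,5,(225,165)),("side",S,4.5,(220,180))):
        r.append(proj(d[n],W(p,[x[0] for x in X]))-(np.array([x[1] for x in X])/k+of))
    return r if o else np.vstack(r).ravel()
p=L(res,[.5,0,-.26],loss="soft_l1").x
print(p,np.degrees(p[2])); [print(x.round(1)) for x in res(p,1)]
for s in(16,32,48):
    P=W(p,[(8,30-s,113),(8,30-s,80)]); print(s,((proj(d["top"],P)-(225,165))*5).round(),((proj(d["side"],P)-(220,180))*4.5).round())
print(W(p,[(8,100,105),(8,-2,100)]))
np.save("p.npy",p)
E
```

```text
[ 0.51110623  0.01289826 -0.25982725] -14.887004608725206
[[-0.4 -0.5]
 [-0.5 -1. ]
 [ 0.8 -0.2]
 [ 0.2 -1. ]
 [ 0.6 -1. ]
 [ 0.4 -0.9]
 [-0.4 -1.8]
 [-1.2 -0.2]]
[[-0.4  0.5]
 [-1.5 -0.3]
 [-1.   0.2]
 [-0.7  0.1]
 [-0.3  0.9]
 [-0.3  0.7]
 [-0.6  0.7]]
16 [[342. 196.]
 [340. 212.]] [[287. 143.]
 [288. 208.]]
32 [[379. 207.]
 [376. 223.]] [[289. 162.]
 [290. 228.]]
48 [[418. 217.]
 [413. 233.]] [[292. 182.]
 [292. 249.]]
[[0.54452906 0.10748639 0.105     ]
 [0.51832387 0.00891008 0.1       ]]
```

```bash
cat >> h.py <<'E'
def st():
    from workcell import ctrl
    p=np.load("p.npy"); s=ctrl.read_state(); e=s["eef_pos"]-[p[0],p[1],0]
    c,n=np.cos(p[2]),np.sin(p[2]); R=s["eef_rot"]
    t=np.array([c*e[0]+n*e[1],-n*e[0]+c*e[1],e[2]])*1000
    f=s["force"]; print("t",s["time_s"],"TCP in transf mm",t.round(1),"toolyaw-transf deg",np.degrees(np.arctan2(-R[0,1],R[1,1])-p[2]).round(2),"F transf",np.round([c*f[0]+n*f[1],-n*f[0]+c*f[1],f[2]],1),"gap",s["finger_gap"])
E
python3 -c "from h import *;st()"
```

```text
t 0.1 TCP in transf mm [-467.3  455.2  230.5] toolyaw-transf deg -2.23 F transf [-0.1  0.1 -0. ] gap 0.08523261307883072
```

>>> servo_tool --plan '[[-1,[0,0,0],-0.26],[-1,[-0.95,-0.65,0],0],[-1,[-0.95,-0.65,0],0],[-1,[-0.95,-0.65,0],0],[-1,[-0.95,-0.65,0],0],[-1,[-0.95,-0.65,0],0],[-1,[-0.95,-0.65,0],0],[-1,[-0.95,-0.65,0],0],[-1,[-0.95,-0.65,0],0],[-1,[-0.95,-0.65,0],0],[-1,[-0.95,-0.65,0],0],[-1,[-0.95,-0.65,0.3],0],[-1,[-0.95,-0.65,0.3],0],[-1,[-0.95,-0.65,0.3],0],[-1,[-0.95,-0.65,0.3],0],[-1,[-0.95,-0.65,0.3],0],[-1,[-0.95,-0.65,0.3],0],[-1,[-0.95,-0.65,0.3],0],[-1,[-0.5,-0.4,0.3],0],[-1,[0,0,0],0]]'

```text
time_s: 2.1
eef_pos: [0.5713, 0.1108, 0.1574]
eef_rot: [[-0.966, 0.26, -0.002], [0.26, 0.966, -0.001], [0.002, -0.002, -1.0]]
force: [-0.1, 0.8, -0.1]
finger_gap: -0.0001
gripper_force: 0.0
```

```bash
python3 - <<'E'
from h import *;st()
from workcell import ctrl; import cv2
a=ctrl.capture("top"); b=ctrl.capture("side")
A=cv2.resize(a["frame"][150:290,210:380,::-1],None,fx=2.35,fy=2.35,interpolation=2)
B=cv2.resize(b["frame"][120:320,200:370,::-1],None,fx=2.35,fy=2.35,interpolation=2)
B=B[:470];A=cv2.copyMakeBorder(A,0,B.shape[0]-A.shape[0],0,0,0)
cv2.imwrite("pics/m1.png",np.hstack([A,B]))
E
```

```text
t 2.1 TCP in transf mm [ 33.  110.1 157.4] toolyaw-transf deg -0.18 F transf [-0.3  0.7 -0.1] gap -9.44354180229392e-05
```

View pics/m1.png

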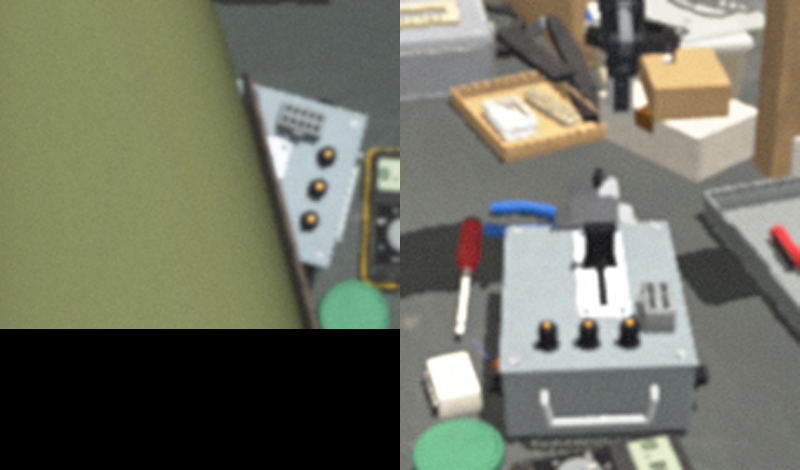

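The side view shows the closed fingers above and behind the breaker at (620,100), the toggle at (600,180) and the lever unmoved at (600,240). I'll descend behind the toggle.

>>> servo_tool --plan '[[-1,[-0.5,-0.33,0],0],[-1,[0,0,0.6],0],[-1,[0,0,0.6],0],[-1,[0,0,0.6],0],[-1,[0,0,0.15],0],[-1,[0,0,0],0],[-1,[0,0,0],0]]'

```text
time_s: 2.9
eef_pos: [0.5838, 0.1, 0.1018]
eef_rot: [[-0.967, 0.256, 0.001], [0.256, 0.967, 0.0], [-0.001, 0.001, -1.0]]
force: [0.6, -0.8, 0.1]
finger_gap: 0.0
gripper_force: 0.0
```

```bash
python3 -c "from h import *;st()"
```

```text
t 2.9 TCP in transf mm [ 47.8 102.8 101.8] toolyaw-transf deg 0.03 F transf [ 0.8 -0.7  0.1] gap 4.3611578041305454e-05
```

>>> servo_tool --plan '[[-1,[0.2,-0.07,0.12],0],[-1,[0.15,0,0],0],[-1,[0.1,0,0],0],[-1,[0.1,0,0],0],[-1,[0.1,0,0],0]]'

```text
time_s: 3.4
eef_pos: [0.5638, 0.1028, 0.0975]
eef_rot: [[-0.966, 0.257, 0.001], [0.257, 0.966, -0.0], [-0.001, 0.0, -1.0]]
force: [3.3, -0.2, 1.9]
finger_gap: -0.0002
gripper_force: 2.0
```

```bash
python3 -c "from h import *;st()"
```

```text
t 3.4 TCP in transf mm [ 27.8 100.4  97.5] toolyaw-transf deg 0.01 F transf [3.2 0.7 1.9] gap -0.0002496094748245909
```

>>> servo_tool --plan '[[-1,[0.08,0,0],0],[-1,[0.08,0,0],0],[-1,[0.06,0,0],0],[-1,[0,0,0],0],[-1,[0,0,0],0]]'

```text
time_s: 3.9
eef_pos: [0.5561, 0.1045, 0.0967]
eef_rot: [[-0.966, 0.257, -0.002], [0.257, 0.966, 0.0], [0.002, -0.0, -1.0]]
force: [-0.5, -0.5, -0.3]
finger_gap: -0.0001
gripper_force: 0.0
```

```bash
python3 -c "from h import *;st()"
```

```text
t 3.9 TCP in transf mm [ 19.9 100.1  96.7] toolyaw-transf deg 0.01 F transf [-0.4 -0.6 -0.3] gap -7.251004215020785e-05
```

>>> servo_tool --plan '[[-1,[-0.1,0,-0.7],0],[-1,[0,0,-0.8],0],[-1,[0.13,-0.9,0],0],[-1,[0.13,-0.95,0],0],[-1,[0.13,-0.95,0],0],[-1,[0.1,-0.95,0],0],[-1,[0,-0.95,0],0],[-1,[0,0,0],0],[-1,[0,0,0],0]]'

```text
time_s: 4.8
eef_pos: [0.5088, -0.0289, 0.1416]
eef_rot: [[-0.966, 0.258, -0.002], [0.258, 0.966, 0.001], [0.002, 0.0, -1.0]]
force: [0.7, -0.2, 0.5]
finger_gap: -0.0002
gripper_force: 0.0
```

```bash
python3 - <<'E'
from h import *;st()
from workcell import ctrl; import cv2
b=ctrl.capture("side")
cv2.imwrite("pics/m2.png",cv2.resize(b["frame"][120:270,190:370,::-1],None,fx=4,fy=4,interpolation=2))
E
```

```text
t 4.8 TCP in transf mm [  8.5 -41.  141.6] toolyaw-transf deg -0.07 F transf [0.7 0.  0.5] gap -0.00018705010761555294
```

View pics/m2.png

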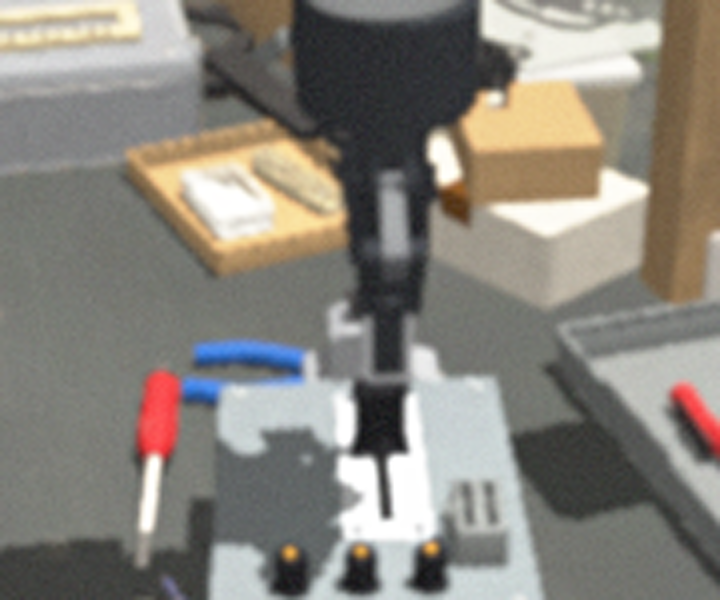

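The fingers hide the toggle in this view. The force dropped to zero 8 mm past first contact, so it snapped over. The lever is still at crop (382,415). I'll descend to the right of it.

>>> servo_tool --plan '[[-1,[0,0,0.7],0],[-1,[0,0,0.7],0],[-1,[0,0,0.2],0],[-1,[0,0,0],0],[-1,[0,0.2,0],0],[-1,[0,0.1,0],0],[-1,[0,0.1,0],0],[-1,[0,0,0],0]]'

```text
time_s: 5.65
eef_pos: [0.5135, -0.0168, 0.0948]
eef_rot: [[-0.967, 0.256, 0.001], [0.256, 0.967, 0.0], [-0.001, 0.0, -1.0]]
force: [-0.2, 1.1, -0.7]
finger_gap: -0.0001
gripper_force: 0.0
```

```bash
python3 -c "from h import *;st()"
```

```text
t 5.65 TCP in transf mm [  9.9 -28.1  94.8] toolyaw-transf deg 0.04 F transf [-0.5  1.  -0.7] gap -0.00011472544483891619
```

>>> servo_tool --plan '[[-1,[0.05,0.1,0],0],[-1,[0,0.1,0],0],[-1,[0,0,0],0]]'

```text
time_s: 5.95
eef_pos: [0.513, -0.0108, 0.0943]
eef_rot: [[-0.967, 0.257, 0.0], [0.257, 0.967, 0.0], [-0.0, 0.0, -1.0]]
force: [0.3, -0.6, -0.1]
finger_gap: 0.0
gripper_force: 0.0
```

```bash
python3 -c "from h import *;st()"
```

```text
t 5.95 TCP in transf mm [  7.9 -22.4  94.3] toolyaw-transf deg 0.02 F transf [ 0.5 -0.5 -0.1] gap 7.278873345791891e-06
```

>>> servo_tool --plan '[[-1,[0,0.07,0],0],[-1,[0,0.07,0],0],[-1,[0,0,0],0]]'

```text
time_s: 6.25
eef_pos: [0.5137, -0.008, 0.0942]
eef_rot: [[-0.966, 0.257, -0.001], [0.257, 0.966, -0.003], [-0.0, -0.003, -1.0]]
force: [-1.5, -3.9, 1.8]
finger_gap: -0.0001
gripper_force: 2.2
```

>>> servo_tool --plan '[[-1,[0,0.07,0],0],[-1,[0,0.07,0],0],[-1,[0,0,0],0]]'

```text
time_s: 6.55
eef_pos: [0.5146, -0.0047, 0.0942]
eef_rot: [[-0.966, 0.258, -0.001], [0.258, 0.966, -0.004], [-0.0, -0.004, -1.0]]
force: [-2.0, -6.6, 2.8]
finger_gap: -0.0003
gripper_force: 3.4
```

```bash
python3 -c "from h import *;st()"
```

```text
t 6.55 TCP in transf mm [  7.9 -16.1  94.2] toolyaw-transf deg -0.06 F transf [-0.2 -6.9  2.8] gap -0.00032824823595934056
```

>>> servo_tool --plan '[[-1,[0,0.08,0],0],[-1,[0,0.08,0],0],[-1,[0,0,0],0]]'

```text
time_s: 6.85
eef_pos: [0.5163, 0.0015, 0.0941]
eef_rot: [[-0.966, 0.257, -0.0], [0.257, 0.966, -0.0], [0.0, -0.0, -1.0]]
force: [-0.6, -0.0, 0.0]
finger_gap: 0.0002
gripper_force: 0.1
```

```bash
python3 -c "from h import *;st()"
```

```text
t 6.85 TCP in transf mm [ 7.9 -9.7 94.1] toolyaw-transf deg -0.02 F transf [-0.5 -0.2  0. ] gap 0.00022855315197113814
```

>>> servo_tool --plan '[[-1,[0,0.1,0],0],[-1,[0,0.08,0],0],[-1,[0,0.08,0],0],[-1,[0,0.08,0],0],[-1,[0,0.08,0],0],[-1,[0,0,0],0]]'

```text
time_s: 7.45
eef_pos: [0.5191, 0.0119, 0.0942]
eef_rot: [[-0.966, 0.258, -0.001], [0.258, 0.966, -0.005], [-0.0, -0.005, -1.0]]
force: [-1.9, -9.3, 2.6]
finger_gap: 0.0
gripper_force: 5.0
```

```bash
python3 -c "from h import *;st()"
```

```text
t 7.45 TCP in transf mm [ 8.   1.1 94.2] toolyaw-transf deg -0.04 F transf [ 0.6 -9.5  2.6] gap 4.1932709168616644e-05
```

>>> servo_tool --plan '[[-1,[0,0.07,0],0],[-1,[0,0.07,0],0],[-1,[0,0,0],0],[-1,[0,0,0],0]]'

```text
time_s: 7.85
eef_pos: [0.5208, 0.0186, 0.0942]
eef_rot: [[-0.967, 0.256, 0.0], [0.256, 0.967, 0.001], [0.0, 0.001, -1.0]]
force: [0.1, -1.1, 0.8]
finger_gap: 0.0002
gripper_force: 0.0
```

```bash
python3 -c "from h import *;st()"
```

```text
t 7.85 TCP in transf mm [ 7.9  8.  94.2] toolyaw-transf deg 0.04 F transf [ 0.4 -1.   0.8] gap 0.00017475793957595783
```

>>> servo_tool --plan '[[-1,[0,0.06,0],0],[-1,[0,0.05,0],0],[-1,[0,0,0],0]]'

```text
time_s: 8.15
eef_pos: [0.5216, 0.0214, 0.0942]
eef_rot: [[-0.967, 0.257, 0.0], [0.257, 0.967, 0.0], [-0.0, 0.0, -1.0]]
force: [-0.3, 0.2, -0.7]
finger_gap: 0.0002
gripper_force: 0.0
```

```bash
python3 - <<'E'
from h import *;st()
from workcell import ctrl; import cv2
b=ctrl.capture("side")
cv2.imwrite("pics/m3.png",cv2.resize(b["frame"][170:270,210:350,::-1],None,fx=5,fy=5,interpolation=2))
E
```

```text
t 8.15 TCP in transf mm [ 8.  10.9 94.2] toolyaw-transf deg 0.02 F transf [-0.3  0.1 -0.7] gap 0.0001591220372461576
```

View pics/m3.png

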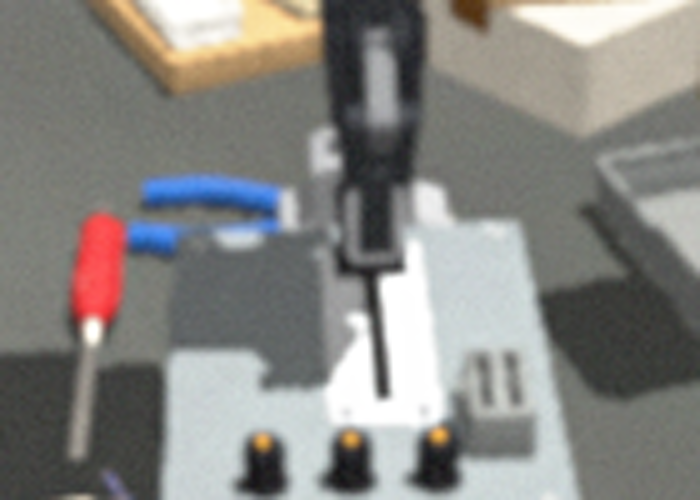

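The view shows the lever foot at crop (372,262), up against the left end of the slot. No contact at y=10.9 agrees with lever 0. I'll hop over to its left side.

>>> servo_tool --plan '[[-1,[0,-0.1,-0.1],0],[-1,[0,0,-0.6],0],[-1,[0,0,-0.6],0],[-1,[0,0,0],0],[-1,[0,0.8,0],0],[-1,[0,0.87,0],0],[-1,[0,0,0],0],[-1,[0,0,0.65],0],[-1,[0,0,0.65],0],[-1,[0,0,0],0],[-1,[0,0,0],0]]'

```text
time_s: 9.3
eef_pos: [0.5329, 0.0661, 0.0939]
eef_rot: [[-0.966, 0.257, -0.001], [0.257, 0.966, -0.0], [0.001, -0.001, -1.0]]
force: [1.5, -0.7, 0.3]
finger_gap: -0.0002
gripper_force: 0.0
```

```bash
python3 -c "from h import *;st()"
```

```text
t 9.3 TCP in transf mm [ 7.4 57.  93.9] toolyaw-transf deg -0.02 F transf [ 1.6 -0.3  0.3] gap -0.00021413623451572333
```

>>> servo_tool --plan '[[-1,[0,-0.15,0],0],[-1,[0,-0.1,0],0],[-1,[0,-0.08,0],0],[-1,[0,-0.08,0],0],[-1,[0,0,0],0]]'

```text
time_s: 9.8
eef_pos: [0.5316, 0.0564, 0.0952]
eef_rot: [[-0.967, 0.256, 0.003], [0.256, 0.967, 0.005], [-0.001, 0.005, -1.0]]
force: [1.9, 5.6, -1.0]
finger_gap: -0.0
gripper_force: 3.1
```

```bash
python3 -c "from h import *;st()"
```

```text
t 9.8 TCP in transf mm [ 8.7 47.3 95.2] toolyaw-transf deg 0.04 F transf [ 0.4  5.9 -1. ] gap -4.510317433556984e-05
```

>>> servo_tool --plan '[[-1,[0,-0.08,0],0],[-1,[0,-0.08,0],0],[-1,[0,0,0],0]]'

```text
time_s: 10.1
eef_pos: [0.5301, 0.0509, 0.0951]
eef_rot: [[-0.967, 0.256, 0.002], [0.256, 0.967, 0.002], [-0.001, 0.003, -1.0]]
force: [0.2, 1.0, 0.9]
finger_gap: 0.0002
gripper_force: 0.7
```

```bash
python3 -c "from h import *;st()"
```

```text
t 10.1 TCP in transf mm [ 8.6 41.6 95.1] toolyaw-transf deg 0.03 F transf [-0.   1.   0.9] gap 0.0001645373281931162
```

>>> servo_tool --plan '[[-1,[0,-0.07,0],0],[-1,[0,0,0],0],[-1,[0,0,0],0]]'

```text
time_s: 10.4
eef_pos: [0.5285, 0.0474, 0.0943]
eef_rot: [[-0.966, 0.257, -0.0], [0.257, 0.966, -0.001], [-0.0, -0.001, -1.0]]
force: [0.4, -0.7, -0.4]
finger_gap: 0.0
gripper_force: 0.0
```

```bash
python3 -c "from h import *;st()"
```

```text
t 10.4 TCP in transf mm [ 7.9 37.8 94.3] toolyaw-transf deg -0.03 F transf [ 0.5 -0.6 -0.4] gap 1.4504311592493449e-06
```

>>> servo_tool --plan '[[-1,[0,-0.1,0],0],[-1,[0,-0.08,0],0],[-1,[0,-0.08,0],0],[-1,[0,-0.08,0],0],[-1,[0,-0.06,0],0],[-1,[0,0,0],0]]'

```text
time_s: 11.0
eef_pos: [0.5261, 0.0384, 0.0943]
eef_rot: [[-0.967, 0.256, 0.001], [0.256, 0.967, 0.005], [0.0, 0.005, -1.0]]
force: [1.5, 6.9, -0.8]
finger_gap: 0.0001
gripper_force: 3.2
```

```bash
python3 -c "from h import *;st()"
```

```text
t 11.0 TCP in transf mm [ 7.9 28.5 94.3] toolyaw-transf deg 0.06 F transf [-0.3  7.1 -0.8] gap 6.872406275264172e-05
```

>>> servo_tool --plan '[[-1,[0,-0.07,0],0],[-1,[0,-0.05,0],0],[-1,[0,0,0],0]]'

```text
time_s: 11.3
eef_pos: [0.5244, 0.0323, 0.0941]
eef_rot: [[-0.966, 0.257, -0.0], [0.257, 0.966, -0.001], [0.0, -0.001, -1.0]]
force: [-0.3, -0.4, 1.1]
finger_gap: 0.0001
gripper_force: 0.0
```

```bash
python3 -c "from h import *;st()"
```

```text
t 11.3 TCP in transf mm [ 7.9 22.2 94.1] toolyaw-transf deg -0.02 F transf [-0.2 -0.5  1.1] gap 9.123054447435664e-05
```

>>> servo_tool --plan '[[-1,[0,-0.1,0],0],[-1,[0,-0.08,0],0],[-1,[0,-0.08,0],0],[-1,[0,-0.08,0],0],[-1,[0,-0.06,0],0],[-1,[0,0,0],0]]'

```text
time_s: 11.9
eef_pos: [0.522, 0.0232, 0.0943]
eef_rot: [[-0.967, 0.256, 0.001], [0.256, 0.967, 0.005], [0.0, 0.005, -1.0]]
force: [1.4, 6.2, -0.9]
finger_gap: -0.0
gripper_force: 3.5
```

```bash
python3 -c "from h import *;st()"
```

```text
t 11.9 TCP in transf mm [ 7.9 12.8 94.3] toolyaw-transf deg 0.05 F transf [-0.2  6.4 -0.9] gap -1.5669321175314705e-06
```

>>> servo_tool --plan '[[-1,[0,-0.07,0],0],[-1,[0,-0.05,0],0],[-1,[0,0,0],0],[-1,[0,0,0],0]]'

```text
time_s: 12.3
eef_pos: [0.5204, 0.0172, 0.0942]
eef_rot: [[-0.966, 0.257, -0.0], [0.257, 0.966, -0.001], [-0.0, -0.001, -1.0]]
force: [0.0, 0.1, 1.0]
finger_gap: 0.0
gripper_force: 0.0
```

```bash
python3 -c "from h import *;st()"
```

```text
t 12.3 TCP in transf mm [ 7.9  6.5 94.2] toolyaw-transf deg -0.03 F transf [0.  0.1 1. ] gap 1.1744156168637541e-05
```

>>> servo_tool --plan '[[-1,[0,0.1,-0.2],0],[-1,[0,0,-0.7],0],[-1,[0,0,-0.7],0],[-1,[0.5,0.5,0],0],[-1,[0.85,0.85,0],0],[-1,[0,0.85,0],0],[-1,[0,0.85,0],0],[-1,[0,0,0],0],[-1,[0,0,0],0]]'

```text
time_s: 13.2
eef_pos: [0.5058, 0.1198, 0.1425]
eef_rot: [[-0.967, 0.256, 0.0], [0.256, 0.967, -0.001], [-0.0, -0.001, -1.0]]
force: [0.1, -0.6, 0.1]
finger_gap: 0.0001
gripper_force: 0.0
```

```bash
python3 - <<'E'
from h import *;st()
from workcell import ctrl; import cv2
b=ctrl.capture("side")
cv2.imwrite("pics/m4.png",cv2.resize(b["frame"][170:270,210:350,::-1],None,fx=5,fy=5,interpolation=2))
p=np.load("p.npy")
for s in (32,48,64): print(s,((proj(b,W(p,[(8,30-s,113),(8,30-s-8,73)]))-(210,170))*5).round())
E
```

```text
t 13.2 TCP in transf mm [-32.6 102.  142.5] toolyaw-transf deg 0.06 F transf [ 0.3 -0.5  0.1] gap 0.00010644591032707948
32 [[372. 230.]
 [373. 330.]]
48 [[374. 253.]
 [376. 354.]]
64 [[377. 276.]
 [379. 378.]]
```

View pics/m4.png

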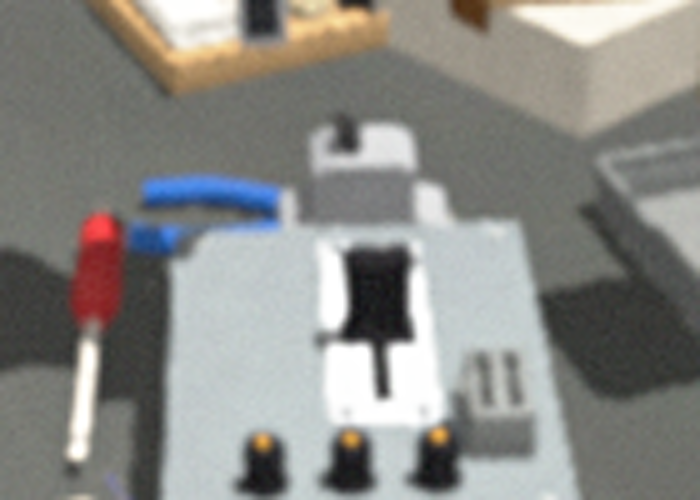

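The view shows the toggle leaning to the front (off) at (345,132). The lever's top is at row 250 and its foot at row 340, which is 16 mm right of the start, so it's at the third click. Next I'll flip the breaker on.

>>> servo_tool --plan '[[-1,[0,-0.07,0.7],0],[-1,[0,0,0.78],0],[-1,[0,0,0],0],[-1,[0,0,0],0],[-1,[-0.2,0,0],0],[-1,[-0.15,0,0],0],[-1,[-0.1,0,0],0],[-1,[-0.1,0,0],0],[-1,[-0.1,0,0],0]]'

```text
time_s: 14.15
eef_pos: [0.5222, 0.1132, 0.0979]
eef_rot: [[-0.967, 0.257, -0.004], [0.257, 0.967, 0.002], [0.004, 0.001, -1.0]]
force: [-12.9, 4.0, 11.2]
finger_gap: -0.0001
gripper_force: 8.9
```

```bash
python3 -c "from h import *;st()"
```

```text
t 14.15 TCP in transf mm [-15.1  99.8  97.9] toolyaw-transf deg 0.02 F transf [-13.5   0.6  11.2] gap -8.79857473826628e-05
```

>>> servo_tool --plan '[[-1,[0,0,0],0]]'

```text
time_s: 14.25
eef_pos: [0.522, 0.1133, 0.098]
eef_rot: [[-0.967, 0.256, -0.004], [0.256, 0.967, 0.002], [0.005, 0.001, -1.0]]
force: [-8.0, 2.7, 9.4]
finger_gap: 0.0002
gripper_force: 6.2
```

```bash
python3 -c "from h import *;st()"
```

```text
t 14.25 TCP in transf mm [-15.3  99.8  98. ] toolyaw-transf deg 0.03 F transf [-8.4  0.6  9.4] gap 0.00018957822347660664
```

The friction wedges upward because the toggle's corner rises as it turns, so I'll push forward and up together.

>>> servo_tool --plan '[[-1,[-0.02,0,-0.06],0],[-1,[-0.06,0,-0.06],0],[-1,[0,0,0],0]]'

```text
time_s: 14.55
eef_pos: [0.5256, 0.1122, 0.1014]
eef_rot: [[-0.967, 0.257, -0.002], [0.257, 0.967, 0.001], [0.002, 0.0, -1.0]]
force: [-5.6, 1.1, 4.3]
finger_gap: -0.0002
gripper_force: 3.7
```

```bash
python3 -c "from h import *;st()"
```

```text
t 14.55 TCP in transf mm [-11.5  99.7 101.4] toolyaw-transf deg 0.02 F transf [-5.7 -0.3  4.3] gap -0.0002385241214351711
```

Force is falling and it's moving; I'll carry on forward.

>>> servo_tool --plan '[[-1,[-0.08,0,-0.03],0],[-1,[-0.08,0,0],0],[-1,[-0.08,0,0],0],[-1,[0,0,0],0]]'

```text
time_s: 14.95
eef_pos: [0.5343, 0.1099, 0.1025]
eef_rot: [[-0.966, 0.257, 0.001], [0.257, 0.966, -0.0], [-0.001, 0.0, -1.0]]
force: [-0.6, 1.3, -0.5]
finger_gap: 0.0001
gripper_force: 0.0
```

```bash
python3 -c "from h import *;st()"
```

```text
t 14.95 TCP in transf mm [ -2.5  99.8 102.5] toolyaw-transf deg -0.02 F transf [-0.9  1.2 -0.5] gap 5.476319104172294e-05
```

>>> servo_tool --plan '[[-1,[0.2,0,-0.4],0],[-1,[0.2,0,-0.8],0],[-1,[0,0,-1],0],[-1,[0,0,-1],0],[-1,[0,0,0],0],[-1,[0,0,0],0],[-1,[0,0,0],0]]'

```text
time_s: 15.65
eef_pos: [0.521, 0.1131, 0.1976]
eef_rot: [[-0.966, 0.257, -0.001], [0.257, 0.966, -0.0], [0.001, -0.001, -1.0]]
force: [0.0, 0.5, -0.6]
finger_gap: -0.0
gripper_force: 0.0
```

```bash
python3 - <<'E'
from h import *;st()
from workcell import ctrl; import cv2
b=ctrl.capture("side")
cv2.imwrite("pics/m5.png",cv2.resize(b["frame"][170:310,210:350,::-1],None,fx=4,fy=4,interpolation=2))
E
```

```text
t 15.65 TCP in transf mm [-16.2  99.4 197.6] toolyaw-transf deg 0.0 F transf [-0.1  0.5 -0.6] gap -2.3714199157237895e-05
```

View pics/m5.png

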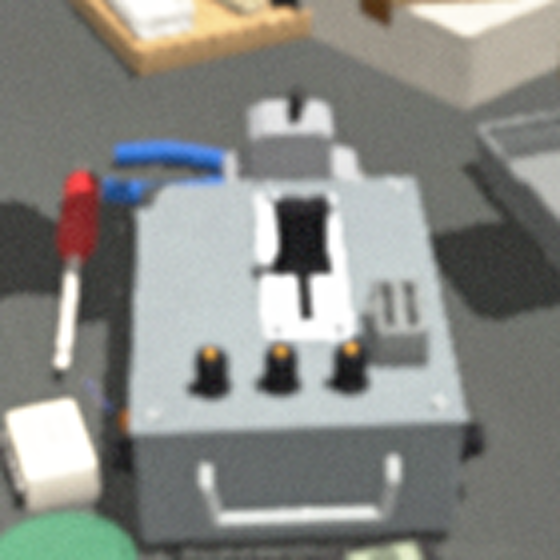

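The toggle leans back again (on) at (296,105). The lever is still at the third click at (302,235), and the transformer hasn't moved.

```bash
python3 -c "
from workcell import ctrl; print(ctrl.close_job())"
```

```text
the job is handed in; nothing more can be done
None
```

The job is handed in: I flipped the breaker off, slid the tap lever to its left stop, pushed it click by click to the third click and flipped the breaker on again; the last picture shows that state, but the hand-in call returned no verdict.

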